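Make up two breakfast boards

ROBOT

A 7-joint arm with a two-finger parallel gripper is mounted at the origin on the work surface. World frame = base frame: x ahead of the robot, y to its left, z up, the work surface at z = 0. Lengths are in mm, angles in rad, forces in N, time in s.
With the tool pointing down it reaches from about 400 to 850 mm from the base axis. Payload 4.5 kg.
Tool frame: the origin (TCP) lies midway between the tips of the shut fingers; the grasp point (between the pads) lies 19 mm behind it; z points along the fingers, x is the direction in which the jaws open and shut, and the axes are right-handed (so a half turn about z gives the same grasp; the last joint's range is limited). The gripper opens to 85 mm and grips with 20 to 120 N. Pads are 22 mm wide; open, the fingers measure 114 mm over their backs; the gripper's body (76 mm by 85 mm) begins 54 mm behind the grasp point. The pads swing forward as they close: fully open they stand 13 mm farther back than shut.
Start: joints at [-1.22, 0.689, -0.195, 1.565, 0.157, 0.902, -0.215], TCP at [194.685, 593.929, 231.317] pointing down, gripper open.
Joint ranges: [-3.01, 3.01], [-0.46, 2.08], [-1.47, 1.51], [0.13, 2.56], [-1, 4.14], [0.04, 2.09], [-2.66, 2.66]. Speed limits (rad/s): [2.57, 2.57, 3.14, 3.14, 3.14, 3.14, 3.14].

INTERFACE

Orientations are given as a unit quaternion [x, y, z, w].
In Python, from bench import * gives the robot as it stands.
- The arm moves only by the shell command python3 -m pendant 'ROWS' [FORCE]. ROWS is JSON, one flat list of numbers, 7 for each row, row after row: the opening, from -1 (shut) to 1 (fully open), then the shift along the tool's x, y, z in mm, then the turn, a rotation vector about the tool's x, y, z in degrees. In form: [jaw, dx, dy, dz, ax, ay, az, jaw, dx, dy, dz, ax, ay, az, ...]. A call has 1 to 20 rows; each row is the pose to reach, as a shift and turn from the pose commanded when the call began, along the tool's axes at that moment; what a row does not reach only later rows make up. A row lasts 1/10 s, in which the tool goes at most 50 mm and 8.59 degrees, less where a joint would pass 70% of its speed; a pose out of reach is approached as far as the arm can. A call with a gripper value outside its range is refused whole. The fingers move at their own pace and stop on an object; FORCE is the grip in N (left out, the last holds). Time passes only in rows, so rows that repeat a pose let the fingers close. It gives the time, the measured TCP pose, the force and the opening at its end, in the units of the state.
- observe(): the state, without advancing time (a new reading comes with each control period).
- capture(name): name is "scene" or "top" or "wrist"; returns a dict with "color" (480x640x3 uint8, blue, green, red), "range_z" (480x640 float32, mm along the optical axis (not along the pixel's ray), 0 where there is no reading), "fx", "fy", "cx", "cy" (pixels), "R" (3x3) and "t" (3): a world point X has camera coordinates R X + t. Camera axes: x right, y down, z forward; pixel columns grow to the right and rows downward; lengths in mm; the calibration is good to about 2 mm. A picture is of the moment at which its call begins.
- hand_in(): hands the job in, once; it reports no verdict.
The state is a dict: "clock": time; "joints": joint angles; "qvel": joint speeds; "tau": joint torques, N m; "tcp_pos": TCP position; "tool_rot": TCP orientation; "wrist_force": force on the tool from outside, world axes, zero at the start; "torque": the same for the moment, N m; "gripper_width": finger opening in mm.
Only numpy, scipy, OpenCV 4.12 (cv2) and the standard library are available. Lean on these libraries where they do the work, as an engineer would, in place of code of your own. Each camera call takes 0.05 s, during which the arm holds its last target. There are 200 camera calls.

TASK

Make up the two breakfast boards. The plain board gets the small beaker in its round recess and the egg cup in its square recess; the board with the handle gets the middle beaker in its round recess and the jam jar in its square recess, all upright and flat on the recess floor and set down gently, not dropped. The beakers are nested: take them off the stack one at a time without pulling up the next, leave the large beaker standing where it is, and leave the mug, the salt shaker and the pepper mill alone.

Things in the scene. Friction and masses are not known exactly. Their poses are not given: they have to be found in the camera images.
- small_beaker: White ceramic beaker, the small one, top of the nested stack: round, open top, 60 mm tall, foot 43 and rim 58 mm in diameter, top 10 mm of the outside straight, wall 3 mm, inner floor 18 mm above its foot, 120 g. Origin: centre of its foot, z up. At first it rests in the middle beaker, origin 42 mm and rim 102 mm above the table, 16 mm above the middle rim, 1 to 2 mm play.
- middle_beaker: White ceramic beaker, the middle one of the nested stack: round, open top, 64 mm tall, foot 48 and rim 64 mm in diameter, top 10 mm of the outside straight, wall 3 mm, inner floor 20 mm above its foot, 170 g. Origin: centre of its foot, z up. At first it rests in the large beaker, origin 22 mm and rim 86 mm above the table, 16 mm above the large rim, 1 to 2 mm play.
- large_beaker: White ceramic beaker, the large one, bottom of the nested stack: round, open top, 70 mm tall, foot 52 and rim 70 mm in diameter, top 10 mm of the outside straight, wall 3 mm, inner floor 22 mm above its foot, 240 g. Origin: centre of its foot, z up. Loose; stands on the table and stays there.
- egg_cup: Pale wooden egg cup, empty, round, 64 mm tall: foot 40 mm in diameter, thin stem (18 mm), bowl 46 mm in diameter with straight sides from 42 to 64 mm height. About 60 g. Origin: centre of its foot, z up.
- jam_jar: Small amber glass jam jar with a steel lid and paper label, round, 44 mm in diameter, 62 mm tall, closed, about 160 g. Origin: centre of its underside, z up.
- plain_board: Breakfast board without a handle, a plain rectangle. Wood, fixed to the table, 220 (own x) x 110 x 18 mm thick; origin: centre of the underside of that slab, z up. Two recesses, 5 mm deep (floor 13 mm above the table): round, 66 mm in diameter, at own x = -50 mm, y = 0; square, 60 x 60 mm, at own x = +50 mm, y = 0. Long axis roughly across the table (world y).
- handled_board: Breakfast board with a short handle (45 x 34 mm) on its +x end. Wood, fixed to the table, 220 (own x) x 110 x 18 mm thick; origin: centre of the underside of that slab, z up. Two recesses, 5 mm deep (floor 13 mm above the table): round, 66 mm in diameter, at own x = -50 mm, y = 0; square, 60 x 60 mm, at own x = +50 mm, y = 0. Long axis roughly across the table (world y).
- mug: Bystander: white mug with a handle at its own +y, 72 mm in diameter, 80 mm tall, loose. Origin: centre of its underside. Leave it alone.
- salt_shaker: Bystander: white ceramic salt shaker with a steel top, 38 mm in diameter, 60 mm tall, loose. Origin: centre of its underside. Leave it alone.
- pepper_mill: Bystander: dark wooden pepper mill, 40 mm in diameter, 90 mm tall, loose. Origin: centre of its underside. Leave it alone.
Not all that is in view belongs to the job. Leave any blue or purple look-alike of the middle_beaker alone.

How it is judged:
By the outcome, as a careful person would: the job done as asked, in the order asked, and still so for the second after the job is handed in, with the robot touching nothing.
It also fails if it takes over 120 s, if anything falls off the work surface, if the arm or the gripper's body presses on something with over 40 N, if the wrist force passes 120 N, or if a joint passes its speed limit or range.

## Working session

There is one attempt and no reset: what is moved stays moved. The work goes in short steps, Python scripts to look and compute and a shell command to move; the robot and the scene stay as the last step left them, time stands still between calls to the robot, and variables do not carry over. Pictures are saved under pics/ and viewed, about 12 in all and at most 16, crops included, and the job is handed in when it is done.

```bash
mkdir -p pics; cat > h.py <<'E'
from bench import *
import numpy as np, cv2
def snap(n,f):
    c=capture(n); cv2.imwrite('pics/'+f+'.png',c['color']); np.savez('pics/'+f+'.npz',**c); return c
def load(f): return dict(np.load('pics/'+f+'.npz'))
def pix(c,u,v,h=None):
    R,t=c['R'],c['t']; d=np.array([(u-c['cx'])/c['fx'],(v-c['cy'])/c['fy'],1.])
    if h is None: s=c['range_z'][int(round(v)),int(round(u))]; return R.T@(d*s-t)
    o=-R.T@t; w=R.T@d; return o+w*(h-o[2])/w[2]
def cloud(c):
    v,u=np.mgrid[0:480,0:640]; z=c['range_z'].astype(float)
    P=np.stack([(u-c['cx'])/c['fx']*z,(v-c['cy'])/c['fy']*z,z],-1)
    W=(P-c['t'])@c['R']; W[z==0]=np.nan; return W
E
python3 - <<'E'
from h import *
s=observe(); print(s)
for n in('scene','top'):
    c=snap(n,n+'0'); print(n,c['fx'],c['R'].round(3).tolist(),c['t'].round(1))
E
```

```text
{'clock': 0.0, 'joints': array([-1.22015409,  0.68998707, -0.19448077,  1.56639087,  0.15730105,
        0.902499  , -0.21511096]), 'qvel': array([-0.00108758, -0.00151393, -0.00150196, -0.00027895,  0.00142427,
       -0.00139834,  0.00146826]), 'tau': array([-4.26421602e-04, -5.39622152e+01, -1.26674172e+00, -1.58542371e+01,
        9.04211425e-03,  9.57916811e-03,  6.37690945e-06]), 'tcp_pos': array([194.58739917, 593.2274484 , 230.46880633]), 'tool_rot': array([ 8.09788502e-01,  5.86721131e-01, -7.16953431e-04,  6.18992137e-04]), 'wrist_force': array([-0.07307075, -0.4402484 ,  0.30322831]), 'torque': array([-0.01005496,  0.0194747 ,  0.04968924]), 'gripper_width': 85.52925637363658}
scene 446.6660571177004 [[-0.419, 0.908, 0.011], [0.555, 0.266, -0.788], [-0.719, -0.324, -0.616]] [ 314.1 -242.9 1356.4]
top 482.1959545224016 [[0.01, -1.0, 0.018], [-0.997, -0.012, -0.077], [0.078, -0.018, -0.997]] [-100.8  569.   906.1]
```

View pics/top0.png

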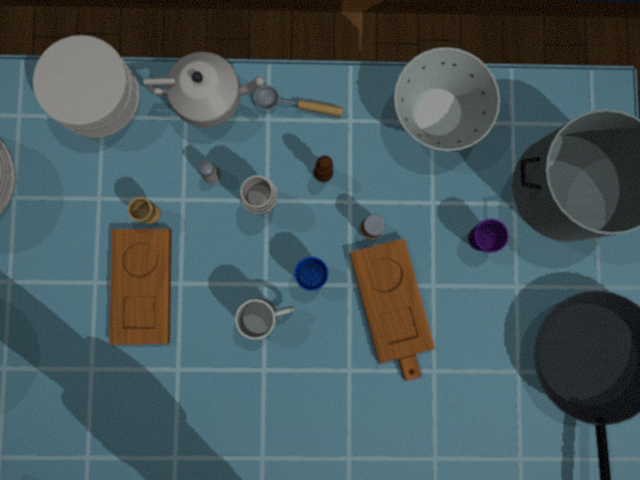

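View pics/scene0.png

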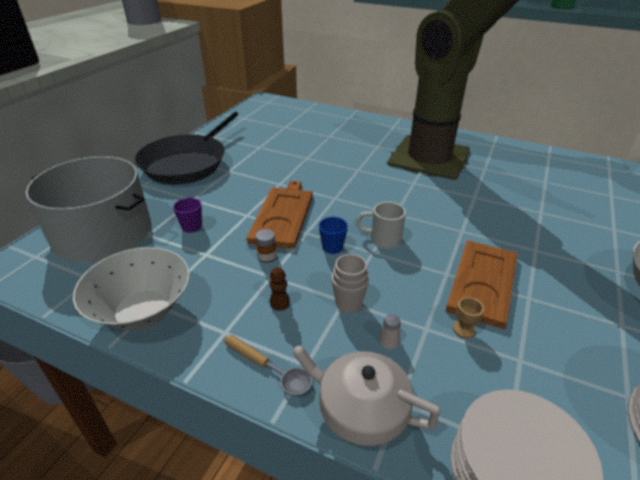

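The top view shows: nested stack (258,194), egg cup (142,210), jam jar (373,225), salt (208,172), pepper mill (323,168), blue decoy (311,272), mug (256,320). The plain board is at (140,287) and the handled board at (392,300). The scene view agrees. Next I'll measure.

```bash
python3 - <<'E'
from h import *
c=load('top0'); im=c['color']
cr=np.vstack([np.hstack([cv2.resize(im[185:355,95:185],None,fx=3.5,fy=3.5,interpolation=2),cv2.resize(im[200:370,340:440],None,fx=3.5,fy=3.5,interpolation=2)])])
print(cr.shape); cv2.imwrite('pics/cr1.png',cv2.convertScaleAbs(cr,alpha=1.6))
W=cloud(c)
def fit(P):
    P=P[:,:2].astype(np.float32); return cv2.minEnclosingCircle(P)
for n,(u,v),lo,r in [('stack',(258,194),92,26),('stackmid',(258,194),80,26),('egg',(142,210),58,16),('jar',(373,225),55,15),('salt',(208,172),50,15),('pep',(323,168),50,15),('blue',(311,272),55,22),('mug',(256,320),72,40)]:
    w=W[v-r:v+r,u-r:u+r].reshape(-1,3); w=w[np.isfinite(w[:,2])]
    p=w[w[:,2]>lo]; 
    print(n,len(p),'zmax',np.percentile(w[:,2],[50,99]).round(1),fit(p),p[:,:2].mean(0).round(1), ((p.max(0)+p.min(0))/2).round(1),(p.max(0)-p.min(0)).round(1))
for n,(a,b,x,y) in {'plain':(105,225,175,350),'hand':(345,235,440,365)}.items():
    w=W[b:y,a:x]; m=(w[...,2]>9)&(w[...,2]<26)
    m=cv2.morphologyEx(m.astype(np.uint8),cv2.MORPH_OPEN,np.ones((9,9)))>0
    hsv=cv2.cvtColor(im[b:y,a:x],cv2.COLOR_BGR2HSV)
    p=w[m]; print(n,m.sum(),np.median(p[:,2]),cv2.minAreaRect(p[:,:2].astype(np.float32)))
E
```

```text
(595, 665, 3)
stack 222 zmax [  2.5 103.5] ((663.5418090820312, 12.207381248474121), 29.355669021606445) [664.1  11.9] [662.7  12.   99. ] [56.3 57.1 13.9]
stackmid 454 zmax [  2.5 103.5] ((663.0459594726562, 11.58740234375), 31.817737579345703) [662.9  11.5] [661.4  11.2  93. ] [59.1 62.8 25.8]
egg 200 zmax [32.2 66.8] ((635.0103759765625, 229.67218017578125), 22.971485137939453) [634.6 229.3] [634.7 229.9  63.2] [44.6 45.2 10.3]
jar 361 zmax [27.3 65.2] ((611.7640380859375, -203.49464416503906), 19.843780517578125) [ 611.5 -203.2] [ 611.6 -203.1   60.8] [39.3 38.9 11.1]
salt 181 zmax [ 2.2 61.6] ((716.5558471679688, 111.87129974365234), 14.699692726135254) [715.3 111.8] [716.6 112.5  56.6] [28.1 26.6 12.8]
pep 290 zmax [ 3.3 90.7] ((721.3655395507812, -108.75418090820312), 16.97589683532715) [ 718.4 -108.7] [ 721.6 -109.    72.5] [30.9 32.4 40.4]
blue 182 zmax [ 3.7 66.2] ((519.9564819335938, -87.0799789428711), 31.65106201171875) [520.3 -87.2] [520.2 -87.5  61.6] [62.4 62.5 12.6]
mug 299 zmax [ 1.2 81.3] ((440.03338623046875, 6.363404750823975), 41.87026596069336) [436.4  13.4] [436.8   6.7  78.9] [70.8 81.6 13.6]
plain 6698 17.853251706102306 ((493.20074462890625, 241.1734619140625), (219.53305053710938, 112.89905548095703), 1.0584229230880737)
hand 6465 17.364399634895257 ((462.2158508300781, -246.66725158691406), (239.22145080566406, 111.13287353515625), 15.425456047058105)
```

View pics/cr1.png

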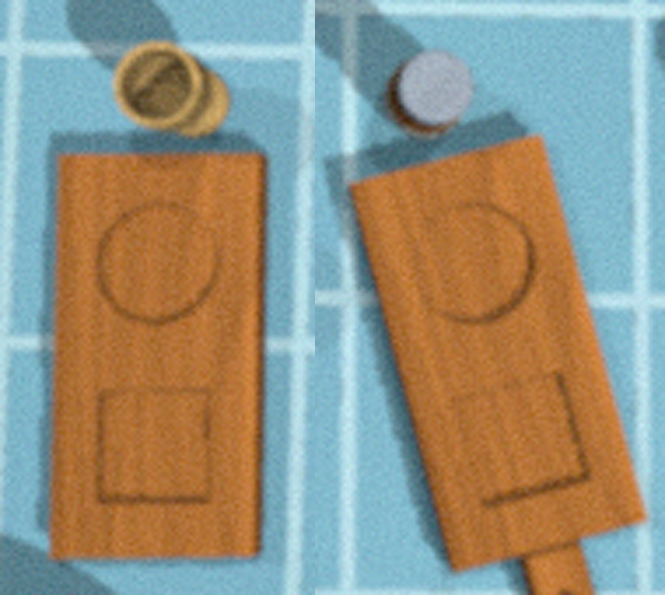

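```bash
cat >> h.py <<'E'
def move(p):
    """tool-axis shift (mm) from the present pose to TCP point p"""
    from scipy.spatial.transform import Rotation as Ro
    s=observe(); return (Ro.from_quat(s['tool_rot']).inv().apply(np.array(p)-s['tcp_pos'])).round(1), Ro.from_quat(s['tool_rot']).as_matrix().round(3).tolist()
E
python3 - <<'E'
from h import *
c=load('top0'); L=lambda x,y:(95+x/3.5-.36,185+y/3.5-.36); H=lambda x,y:(340+(x-315)/3.5-.36,200+y/3.5-.36)
for n,f,l in [('plain corners',L,[(60,155),(265,155),(260,555),(52,555)]),('plain round/square',L,[(158,263),(153.5,445)]),('hand corners',H,[(350,184),(542,137),(645,519),(455,570)]),('hand round/square',H,[(474,263),(522.5,438.5)])]:
    P=np.array([pix(c,*f(*q),18) for q in l]); print(n,P[:,:2].round(1).tolist(),P.mean(0).round(1))
c=load('scene0'); W=cloud(c).reshape(-1,3)
for n,x,y,r,lo in [('stack',663.5,12,50,92),('egg',635,230,40,55),('jar',611.7,-203.4,35,55)]:
    p=W[(np.hypot(W[:,0]-x,W[:,1]-y)<r)&(W[:,2]>lo)]; print(n,len(p),cv2.minEnclosingCircle(p[:,:2].astype(np.float32)),p[:,2].max())
for n,x,y in [('plain',493,241),('hand',470,-244)]:
    p=W[(np.hypot(W[:,0]-x,W[:,1]-y)<150)&(W[:,2]>13)&(W[:,2]<21)]; print(n,len(p),cv2.minAreaRect(p[:,:2].astype(np.float32)))
print(move([663.5,12,200]))
E
```

```text
plain corners [[602.0, 297.0], [603.4, 184.7], [385.2, 180.1], [384.3, 292.0]] [493.7 238.5  18. ]
plain round/square [[543.0, 241.1], [443.9, 239.8]] [493.5 240.4  18. ]
hand corners [[562.3, -162.5], [589.7, -269.3], [380.4, -325.0], [352.2, -220.7]] [ 471.1 -244.4   18. ]
hand round/square [[519.3, -231.3], [423.5, -257.9]] [ 471.4 -244.6   18. ]
stack 323 ((665.638916015625, 9.744815826416016), 30.68950653076172) 103.54910063935777
egg 291 ((637.4197998046875, 228.85675048828125), 24.027673721313477) 65.78752795118685
jar 204 ((612.9042358398438, -204.3021697998047), 21.602420806884766) 63.545348847907626
plain 3166 ((511.41534423828125, 239.89163208007812), (256.7682189941406, 110.06669616699219), 1.028203010559082)
hand 1974 ((471.4942626953125, -245.63270568847656), (293.95416259765625, 164.42100524902344), 31.57114601135254)
(array([-406.2,  626.7,   31.3]), [[0.312, 0.95, -0.0], [0.95, -0.312, -0.002], [-0.002, 0.0, -1.0]])
```

```bash
python3 -m pendant '[1,-407,628,31,0,0,0,1,-407,628,31,0,0,0,1,-407,628,31,0,0,0,1,-407,628,31,0,0,0,1,-407,628,31,0,0,0,1,-407,628,31,0,0,0,1,-407,628,31,0,0,0,1,-407,628,31,0,0,0,1,-407,628,31,0,0,0,1,-407,628,31,0,0,0,1,-407,628,31,0,0,0,1,-407,628,31,0,0,0,1,-407,628,31,0,0,0,1,-407,628,31,0,0,0,1,-407,628,31,0,0,0,1,-407,628,31,0,0,0,1,-407,628,31,0,0,0,1,-407,628,31,0,0,0,1,-407,628,31,0,0,0,1,-407,628,31,0,0,0]' 40
python3 - <<'E'
from h import *
snap('wrist','w1'); snap('scene','s1'); s=observe();print(s['joints'].round(2)); print(move([664.5,11,130])[0])
E
```

```text
clock: 2.1
tcp_pos: [664.2, 13.2, 200.5]
tool_rot: [0.809, 0.588, 0.0, -0.0]
wrist_force: [1.1, -0.4, -0.4]
gripper_width: 85.3
[ 0.06  0.78 -0.28  1.46  0.25  0.93  0.96]
[-1.4  0.6 70.5]
```

View pics/w1.png

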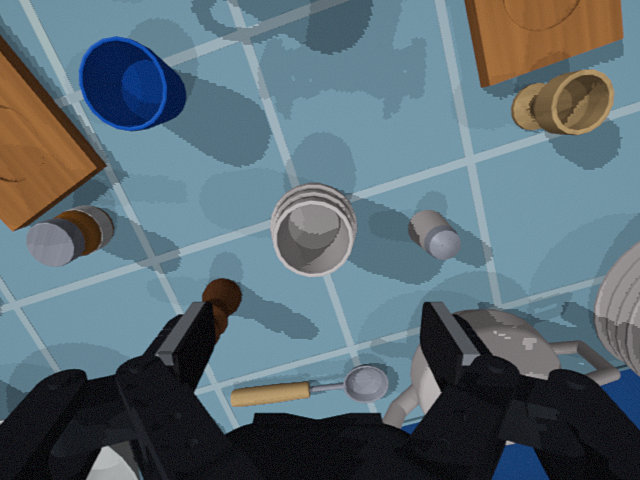

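The wrist view shows the small beaker's rim centred near (314,232), both fingertips (≈(205,305) and (430,305)) clear of everything. I'll cross-check from this view.

```bash
python3 - <<'E'
from h import *
c=load('w1'); W=cloud(c).reshape(-1,3)
for n,x,y,r,lo,hi in [('stack',664.5,11,50,94,110),('egg',635,230,40,57,70),('jar',611.7,-203.4,35,57,70)]:
    p=W[(np.hypot(W[:,0]-x,W[:,1]-y)<r)&(W[:,2]>lo)&(W[:,2]<hi)]; print(n,len(p),cv2.minEnclosingCircle(p[:,:2].astype(np.float32)),p[:,2].max())
for n in('w1','s1'):
    W=cloud(load(n)).reshape(-1,3); p=W[(np.hypot(W[:,0]-664,W[:,1]-13)<75)&(W[:,2]>150)&(W[:,2]<260)]
    t=(p-[664.2,13.2,0])@np.array([[.312,.95,0],[.95,-.312,0],[0,0,1]]).T
    for s in(1,-1):
        q=t[t[:,0]*s>0]; print(n,s,len(q), np.percentile(q[:,2],[0,.5,2]) if len(q) else '', q[q[:,2]<q[:,2].min()+15].min(0).round(1),q[q[:,2]<q[:,2].min()+15].max(0).round(1))
E
```

```text
stack 1437 ((662.3502197265625, 11.208464622497559), 29.081130981445312) 104.85303564015145
egg 1752 ((634.444580078125, 229.23974609375), 23.614227294921875) 67.05391204979773
jar 1851 ((610.4464111328125, -203.8731231689453), 20.51226234436035) 64.89244831816582
w1 1 4278 [213.92998404 215.50624762 217.18585741] [ 42.6 -14.  213.9] [ 57.    9.3 228.9]
w1 -1 4283 [213.97355449 215.42068424 217.28237896] [-56.2 -13.8 214. ] [-41.5   9.4 229. ]
s1 1 259 [213.99673314 215.17501147 216.76377703] [ 41.9  -5.3 214. ] [ 56.5  12.4 228.9]
s1 -1 296 [213.02508805 213.96812737 215.51316717] [-57.4  -9.5 213. ] [-40.2  13.4 228. ]
```

```bash
python3 -m pendant '[0.37,-2,0,20,0,0,0,0.37,-2,0,20,0,0,0,0.37,-2,0,20,0,0,0,0.37,-2,0,20,0,0,0,0.37,-2,0,20,0,0,0]' 40
python3 - <<'E'
from h import *
c=snap('wrist','w2'); s=observe(); T=s['tcp_pos']; W=cloud(c).reshape(-1,3); p=W[(np.hypot(W[:,0]-664,W[:,1]-13)<75)&(W[:,2]>140)&(W[:,2]<260)]
t=(p-T)@np.array([[.312,.95,0],[.95,-.312,0],[0,0,1]]).T
for q in(t[t[:,0]>0],t[t[:,0]<0]): print(np.percentile(q[:,2],[0,.5,2]),q[q[:,2]<q[:,2].min()+15].min(0).round(1),q[q[:,2]<q[:,2].min()+15].max(0).round(1))
print(T,s['gripper_width'],move([663.5,11.2,90]))
E
```

```text
clock: 2.7
tcp_pos: [664.5, 9.9, 181.1]
tool_rot: [0.81, 0.587, 0.001, 0.0]
wrist_force: [-0.4, 0.2, 0.1]
gripper_width: 58.5
[ 5.55611136  9.39355528 14.88990514] [ 29.6 -13.9   5.6] [44.1  9.4 20.5]
[ 5.21147007  9.4455875  14.83666176] [-42.1 -13.7   5.2] [-28.2   8.8  20.2]
[664.48623629   9.83796712 181.02139995] 58.42773126461171 (array([ 0.9, -1.5, 91. ]), [[0.311, 0.95, 0.001], [0.95, -0.311, 0.0], [0.001, 0.001, -1.0]])
```

```bash
python3 -m pendant '[1,1,-1,20,0,0,0,1,1,-1,40,0,0,0,1,1,-1,60,0,0,0,1,1,-1,80,0,0,0,1,1,-1,97.5,0,0,0,1,1,-1,97.5,0,0,0,1,1,-1,97.5,0,0,0,-1,1,-1,97.5,0,0,0,-1,1,-1,97.5,0,0,0,-1,1,-1,97.5,0,0,0,-1,1,-1,97.5,0,0,0,-1,1,-1,97.5,0,0,0,-1,1,-1,97.5,0,0,0]' 40
python3 - <<'E'
from h import *
c=snap('wrist','w3'); s=observe(); print(s['tcp_pos'],s['gripper_width'],s['wrist_force'])
cv2.imwrite('pics/w3c.png',c['color'])
E
```

```text
clock: 4.05
tcp_pos: [664.4, 10.8, 84.4]
tool_rot: [0.81, 0.587, 0.001, 0.001]
wrist_force: [-2.0, -0.5, 5.2]
gripper_width: 56.0
[664.35453801  10.86035699  84.39437665] 56.033732042368825 [-0.55773252 -1.32899498  6.42238167]
```

View pics/w3c.png

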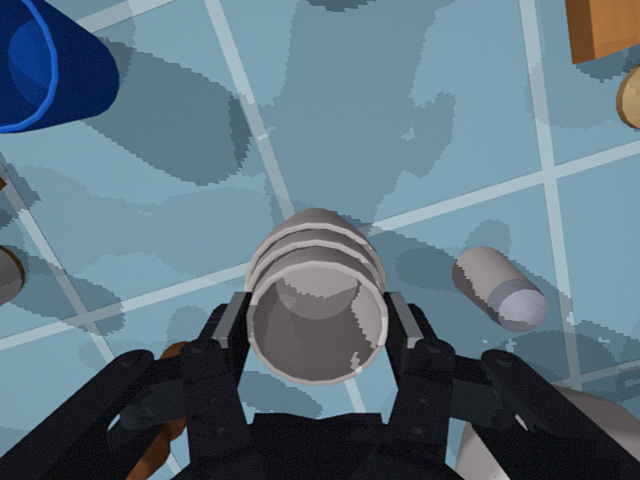

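Small beaker gripped at a 56 mm opening (rim is 58), its rim circle around (318,320) in this view. I'll lift slightly and check.

```bash
python3 -m pendant '[-1,0,0,-2,0,0,0,-1,0,0,-4,0,0,0,-1,0,0,-7,0,0,0,-1,0,0,-10,0,0,0,-1,0,0,-15,0,0,0,-1,0,0,-20,0,0,0,-1,0,0,-20,0,0,0]' 40
python3 - <<'E'
from h import *
c=snap('scene','s4'); s=observe(); print(s['tcp_pos'],s['gripper_width'],s['wrist_force'])
cv2.imwrite('pics/s4c.png',cv2.resize(c['color'][170:330,270:430],None,fx=3.5,fy=3.5,interpolation=2))
E
```

```text
clock: 4.8
tcp_pos: [664.1, 11.0, 103.8]
tool_rot: [0.81, 0.587, 0.001, 0.0]
wrist_force: [0.4, 0.6, -1.5]
gripper_width: 56.1
[663.79642828  10.98973006 103.36413926] 56.14923786446481 [-0.48030718  0.42254349 -1.77074778]
```

View pics/s4c.png

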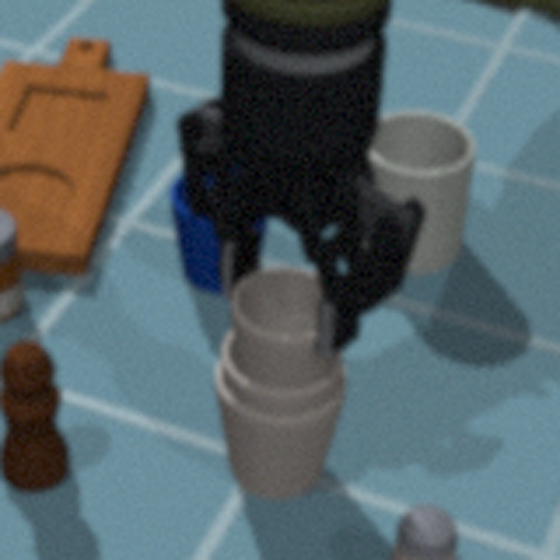

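Small beaker is up (its rim at crop (285,300)); the middle one stays nested. On to the plain board's round recess.

```bash
python3 -m pendant '[-1,0,0,-20,0,0,0,-1,0,0,-40,0,0,0,-1,0,0,-60,0,0,0,-1,10,-10,-60,0,0,0,-1,30,-31,-60,0,0,0,-1,55,-57,-60,0,0,0,-1,80,-83,-60,0,0,0,-1,105,-109,-60,0,0,0,-1,130,-134,-60,0,0,0,-1,155,-160,-60,0,0,0,-1,170,-176,-60,0,0,0,-1,180,-186,-60,0,0,0,-1,180,-186,-60,0,0,0,-1,180,-186,-60,0,0,0]' 40
python3 - <<'E'
from h import *
c=snap('scene','s5'); s=observe(); T=s['tcp_pos'];print(T,s['gripper_width'],s['wrist_force'])
W=cloud(c).reshape(-1,3)
p=W[(np.hypot(W[:,0]-T[0],W[:,1]-T[1])<35)&(W[:,2]>70)&(W[:,2]<175)]; print('low',np.percentile(p[:,2],[0.2,1,2])-T[2])
p=W[(np.hypot(W[:,0]-663.5,W[:,1]-11)<45)&(W[:,2]>20)&(W[:,2]<175)]; q=p[p[:,2]>79];print('stack',p[:,2].max(),cv2.minEnclosingCircle(q[:,:2].astype(np.float32)))
c=snap('top','t5');W=cloud(c).reshape(-1,3);p=W[(np.hypot(W[:,0]-663.5,W[:,1]-11)<45)&(W[:,2]>20)&(W[:,2]<175)]; q=p[p[:,2]>79];print('stack',p[:,2].max(),cv2.minEnclosingCircle(q[:,:2].astype(np.float32)))
print(move([543,240.5,60])[0])
E
```

```text
clock: 6.25
tcp_pos: [543.0, 238.6, 162.3]
tool_rot: [0.81, 0.586, -0.001, 0.001]
wrist_force: [-0.5, -1.1, -1.6]
gripper_width: 55.9
[543.47889965 237.8442871  162.40341362] 55.85902449579831 [-0.03848237 -0.1564207  -1.78366038]
low [-41.89916034 -40.58517517 -39.53324328]
stack 87.8656637861904 ((665.621337890625, 10.019233703613281), 33.00834274291992)
stack 90.03944540553216 ((663.4013671875, 11.666616439819336), 31.9681396484375)
[  2.7  -1.6 102.5]
```

```bash
python3 -m pendant '[-1,2,-1,20,0,0,0,-1,2,-1,50,0,0,0,-1,2,-1,80,0,0,0,-1,2,-1,97,0,0,0,-1,2,-1,102,0,0,0,-1,2,-1,103,0,0,0,-1,2,-1,104,0,0,0,-1,2,-1,104,0,0,0,-1,2,-1,104,0,0,0]' 40
python3 - <<'E'
from h import *
s=observe(); print(s['tcp_pos'],s['wrist_force'])
E
```

```text
clock: 7.25
tcp_pos: [543.0, 242.3, 59.7]
tool_rot: [0.81, 0.587, 0.001, 0.0]
wrist_force: [0.5, -1.3, -0.4]
gripper_width: 56.1
[543.04833564 242.33667533  59.74126038] [ 0.47882739 -1.34270915 -0.40429346]
```

```bash
python3 -m pendant '[-1,0,0,1,0,0,0,-1,0,0,2,0,0,0,-1,0,0,2.7,0,0,0,-1,0,0,3.2,0,0,0,-1,0,0,3.7,0,0,0,-1,0,0,3.7,0,0,0]' 40
```

```text
clock: 7.85
tcp_pos: [542.4, 242.1, 55.5]
tool_rot: [0.81, 0.587, 0.0, 0.0]
wrist_force: [-2.1, -0.5, 3.7]
gripper_width: 56.2
```

```bash
python3 -m pendant '[-1,0,0,0.5,0,0,0,-1,0,0,1,0,0,0,-1,0,0,1,0,0,0,-1,0,0,1,0,0,0]' 40
```

```text
clock: 8.25
tcp_pos: [542.5, 242.1, 55.4]
tool_rot: [0.81, 0.587, 0.0, 0.0]
wrist_force: [-2.9, -0.6, 12.4]
gripper_width: 56.5
```

```bash
python3 -m pendant '[0.5,0,0,0,0,0,0,0.7,0,0,0,0,0,0,1,0,0,0,0,0,0,1,0,0,0,0,0,0,1,0,0,0,0,0,0,1,0,0,-8,0,0,0,1,0,0,-25,0,0,0,1,0,0,-50,0,0,0,1,0,0,-80,0,0,0,1,0,0,-85,0,0,0,1,8,40,-85,0,0,0,1,17,80,-85,0,0,0,1,17,92,-85,0,0,0,1,17,92,-85,0,0,0,1,17,92,-85,0,0,0]' 40
python3 - <<'E'
from h import *
c=snap('top','t6'); s=observe(); T=s['tcp_pos']; print(move([635,229.4,32])[0],T)
w=snap('wrist','w6')
for n in (c,w):
  W=cloud(n).reshape(-1,3); p=W[(np.hypot(W[:,0]-543,W[:,1]-241)<45)&(W[:,2]>66)&(W[:,2]<85)];print(len(p),p[:,2].max(),cv2.minEnclosingCircle(p[:,:2].astype(np.float32)))
W=cloud(w).reshape(-1,3); p=W[(np.hypot(W[:,0]-635,W[:,1]-230)<40)&(W[:,2]>56)&(W[:,2]<72)];print('egg',len(p),cv2.minEnclosingCircle(p[:,:2].astype(np.float32)))
E
```

```text
clock: 9.75
tcp_pos: [633.8, 229.8, 138.6]
tool_rot: [0.81, 0.587, -0.001, -0.001]
wrist_force: [-0.5, -0.3, -0.7]
gripper_width: 85.2
[ -0.3   2.1 106.7] [633.32721099 230.29142483 138.71825292]
240 77.23111898720137 ((541.5652465820312, 242.70901489257812), 29.30592155456543)
2242 76.36121169847193 ((540.8818359375, 242.46315002441406), 28.99114227294922)
egg 1583 ((634.2192993164062, 229.61679077148438), 23.11959457397461)
```

View pics/w6.png

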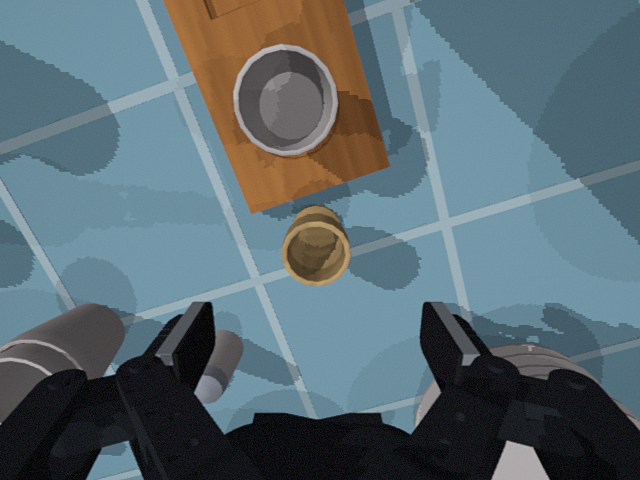

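The small beaker stands in the recess (wrist pixel (286,100)), rim centre (541,242), height as it should be. Egg cup at (317,253), clear of both fingers.

```bash
python3 -m pendant '[1,0,2,30,0,0,0,1,0,2,60,0,0,0,1,0,2,85,0,0,0,1,0,2,100,0,0,0,1,0,2,105,0,0,0,1,0,2,105,0,0,0,-1,0,2,105,0,0,0,-1,0,2,105,0,0,0,-1,0,2,105,0,0,0,-1,0,2,105,0,0,0,-1,0,2,105,0,0,0,-1,0,2,105,0,0,0,-1,0,2,105,0,0,0,-1,0,2,105,0,0,0]' 30
python3 -m pendant '[-1,0,0,-3,0,0,0,-1,0,0,-10,0,0,0,-1,0,0,-25,0,0,0,-1,0,0,-50,0,0,0,-1,0,0,-80,0,0,0,-1,0,0,-95,0,0,0,-1,0,0,-95,0,0,0,-1,0,0,-95,0,0,0]' 30
python3 - <<'E'
from h import *
c=snap('scene','s7'); s=observe(); T=s['tcp_pos'];print(T,s['wrist_force'],s['gripper_width'])
W=cloud(c).reshape(-1,3)
p=W[(np.hypot(W[:,0]-T[0],W[:,1]-T[1])<22)&(W[:,2]>60)&(W[:,2]<175)]; print('low',np.percentile(p[:,2],[0.2,1,2])-T[2])
print(move([443.5,240,T[2]])[0])
E
```

```text
clock: 11.25
tcp_pos: [638.0, 229.1, 35.6]
tool_rot: [0.81, 0.587, 0.001, 0.0]
wrist_force: [-0.2, -0.4, 6.3]
gripper_width: 44.4
clock: 12.05
tcp_pos: [636.6, 228.8, 128.8]
tool_rot: [0.81, 0.587, -0.0, -0.0]
wrist_force: [-0.0, 0.1, -0.9]
gripper_width: 43.8
[636.06024321 228.49317035 127.92017487] [ 0.83984596 -0.84774251 -1.76350962] 44.48918281323009
low [-35.48451338 -33.85709758 -33.15631079]
[ -49.  -186.6    0.4]
```

```bash
python3 -m pendant '[-1,0,0,-15,0,0,0,-1,-3,-10,-20,0,0,0,-1,-8,-30,-20,0,0,0,-1,-15,-56,-20,0,0,0,-1,-22,-82,-20,0,0,0,-1,-29,-108,-20,0,0,0,-1,-36,-134,-20,0,0,0,-1,-43,-160,-20,0,0,0,-1,-47,-176,-20,0,0,0,-1,-49,-184,-20,0,0,0,-1,-49,-184,-20,0,0,0,-1,-49,-184,-10,0,0,0,-1,-49,-184,15,0,0,0,-1,-49,-184,40,0,0,0,-1,-49,-184,60,0,0,0,-1,-49,-184,70,0,0,0,-1,-49,-184,74,0,0,0,-1,-49,-184,75,0,0,0,-1,-49,-184,75,0,0,0]' 30
python3 - <<'E'
from h import *
c=snap('scene','s8'); s=observe(); T=s['tcp_pos'];print(T,s['wrist_force'],s['gripper_width'],move([446,239.5,49])[0])
W=cloud(c).reshape(-1,3); p=W[(np.hypot(W[:,0]-T[0],W[:,1]-T[1])<45)&(W[:,2]>5)]; p=p[(abs((p-T)@[.31,.95,0])<20)]
cv2.imwrite('pics/s8c.png',cv2.resize(c['color'][170:370,390:590],None,fx=3,fy=3,interpolation=2))
E
```

```text
clock: 14.0
tcp_pos: [447.5, 239.9, 54.5]
tool_rot: [0.81, 0.587, 0.001, 0.0]
wrist_force: [0.2, -0.2, -0.6]
gripper_width: 44.1
[447.53036611 239.98581891  54.72768703] [-0.12881225 -0.13159116 -0.7413665 ] 44.19536948311886 [-0.9 -1.3  5.7]
```

View pics/s8c.png

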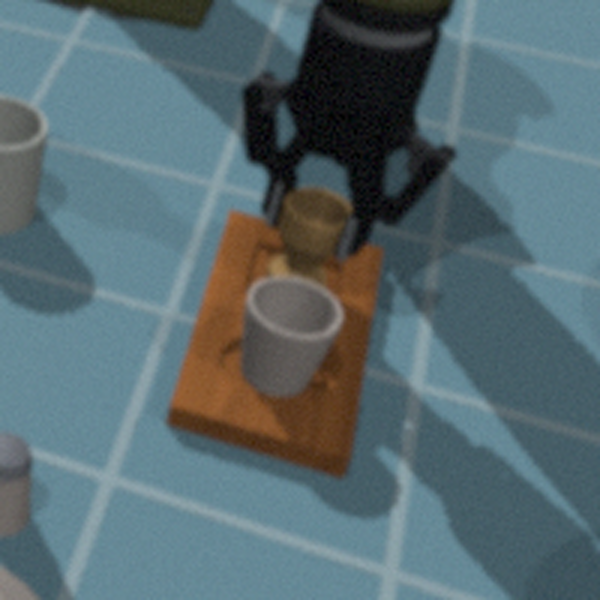

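The egg cup (crop (310,240)) is held upright over the square recess; the small beaker is standing in the round one. I'll lower it gently.

```bash
python3 -m pendant '[-1,-1,-1,2,0,0,0,-1,-1,-1,4,0,0,0,-1,-1,-1,4.7,0,0,0,-1,-1,-1,5.2,0,0,0,-1,-1,-1,5.6,0,0,0,-1,-1,-1,5.6,0,0,0]' 30
```

```text
clock: 14.65
tcp_pos: [445.7, 239.1, 48.6]
tool_rot: [0.81, 0.587, 0.0, 0.0]
wrist_force: [0.7, -0.2, 1.0]
gripper_width: 43.7
```

```bash
python3 -m pendant '[-1,0,0,0.5,0,0,0,-1,0,0,0.9,0,0,0,-1,0,0,0.9,0,0,0,-1,0,0,0.9,0,0,0]' 30
```

```text
clock: 15.05
tcp_pos: [445.9, 239.0, 48.4]
tool_rot: [0.81, 0.587, 0.0, 0.0]
wrist_force: [-1.7, -1.0, 9.3]
gripper_width: 44.2
```

```bash
python3 -m pendant '[0.3,0,0,0,0,0,0,0.6,0,0,0,0,0,0,1,0,0,0,0,0,0,1,0,0,0,0,0,0,1,0,0,0,0,0,0,1,0,0,-10,0,0,0,1,0,0,-30,0,0,0,1,0,0,-60,0,0,0,1,0,0,-100,0,0,0,1,-20,38,-100,0,0,0,1,-45,84,-100,0,0,0,1,-70,130,-100,0,0,0,1,-95,177,-100,0,0,0,1,-120,224,-100,0,0,0,1,-140,261,-100,0,0,0,1,-149,278,-100,0,0,0,1,-149,278,-100,0,0,0,1,-149,278,-100,0,0,0]' 40
python3 - <<'E'
from h import *
c=snap('top','t9'); w=snap('wrist','w9'); s=observe(); print(s['tcp_pos'],move([663.3,11.2,68])[0])
def f(n,C,x,y,lo,hi):
    W=cloud(C).reshape(-1,3); p=W[(np.hypot(W[:,0]-x,W[:,1]-y)<45)&(W[:,2]>lo)&(W[:,2]<hi)];print(n,len(p),p[:,2].max(),cv2.minEnclosingCircle(p[:,:2].astype(np.float32)))
f('egg',c,443,240,69,85);f('small',c,541,242,66,85);f('mid w',w,663.5,11,78,95)
E
```

```text
clock: 16.85
tcp_pos: [662.8, 11.0, 147.8]
tool_rot: [0.81, 0.586, -0.0, -0.001]
wrist_force: [-0.5, -0.8, -0.5]
gripper_width: 85.2
[662.27327172  12.97197154 147.86578399] [-1.4  1.6 79.9]
egg 225 81.45085029524124 ((443.0262145996094, 239.86325073242188), 23.48341941833496)
small 233 76.5579663917226 ((541.958740234375, 242.79481506347656), 29.063570022583008)
mid w 2228 89.00817070973953 ((662.3289794921875, 11.319841384887695), 32.12864303588867)
```

View pics/w9.png

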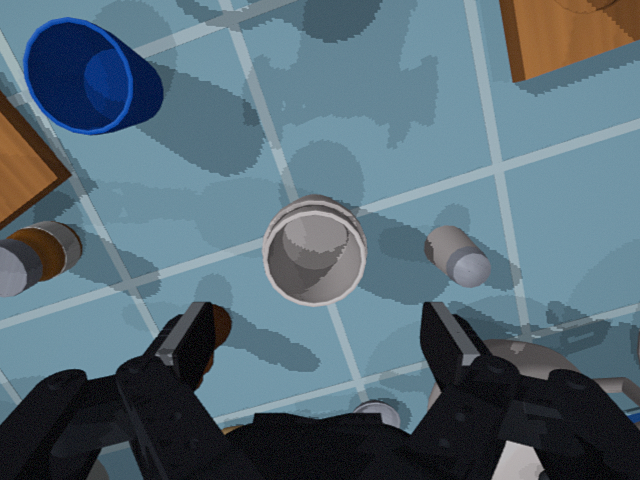

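The egg cup and small beaker are placed; the middle beaker's rim is at (315,257) here, centre (662.8,11.2).

```bash
python3 -m pendant '[1,-1,1,20,0,0,0,1,-1,1,40,0,0,0,1,-1,1,60,0,0,0,1,-1,1,75,0,0,0,1,-1,1,81,0,0,0,1,-1,1,81,0,0,0,1,-1,1,81,0,0,0,-1,-1,1,81,0,0,0,-1,-1,1,81,0,0,0,-1,-1,1,81,0,0,0,-1,-1,1,81,0,0,0,-1,-1,1,81,0,0,0,-1,-1,1,81,0,0,0,-1,-1,1,81,0,0,0]' 45
python3 -m pendant '[-1,0,0,-2,0,0,0,-1,0,0,-4,0,0,0,-1,0,0,-7,0,0,0,-1,0,0,-10,0,0,0,-1,0,0,-15,0,0,0,-1,0,0,-20,0,0,0,-1,0,0,-20,0,0,0]' 45
python3 - <<'E'
from h import *
c=snap('scene','s10'); s=observe(); T=s['tcp_pos'];print(T,s['wrist_force'])
W=cloud(c).reshape(-1,3)
p=W[(np.hypot(W[:,0]-663,W[:,1]-11)<50)&(W[:,2]>5)&(W[:,2]<120)]; print(np.histogram(p[:,2],range(50,120,4)))
cv2.imwrite('pics/s10c.png',cv2.resize(c['color'][170:330,270:430],None,fx=3.5,fy=3.5,interpolation=2))
E
```

```text
clock: 18.35
tcp_pos: [665.1, 9.7, 67.9]
tool_rot: [0.81, 0.587, 0.001, 0.001]
wrist_force: [-0.2, -0.0, 6.7]
gripper_width: 62.0
clock: 19.05
tcp_pos: [664.8, 9.8, 87.6]
tool_rot: [0.81, 0.587, 0.001, 0.0]
wrist_force: [0.5, 1.0, -1.1]
gripper_width: 62.1
[664.46971262   9.70686347  87.20428451] [ 0.16761406  0.16061555 -2.07116447]
(array([ 52,  48,  72, 110, 168,  99,  83,  77,  78,  83,  96,  84,  97,
       145,  58,  37,  39]), array([ 50,  54,  58,  62,  66,  70,  74,  78,  82,  86,  90,  94,  98,
       102, 106, 110, 114, 118]))
```

View pics/s10c.png

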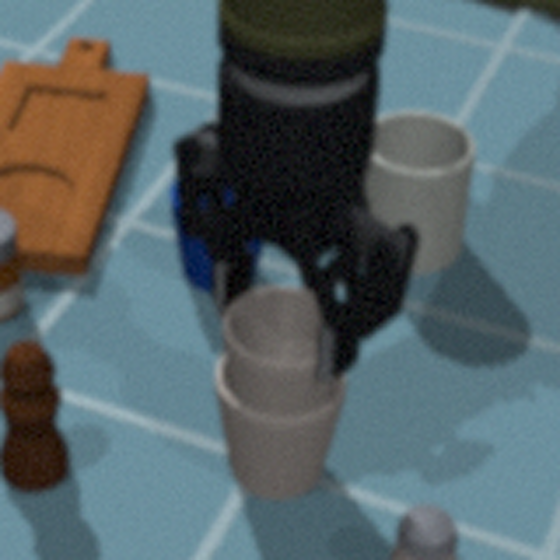

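Middle beaker is up (rim at crop (278,320)), the large one stays put. On to the handled board's round recess.

```bash
python3 -m pendant '[-1,0,0,-20,0,0,0,-1,0,0,-40,0,0,0,-1,0,0,-62,0,0,0,-1,-10,-2,-65,0,0,0,-1,-30,-7,-65,0,0,0,-1,-60,-13,-65,0,0,0,-1,-95,-21,-65,0,0,0,-1,-130,-29,-65,0,0,0,-1,-165,-37,-65,0,0,0,-1,-200,-44,-65,0,0,0,-1,-235,-52,-65,0,0,0,-1,-260,-58,-65,0,0,0,-1,-274,-61,-65,0,0,0,-1,-274,-61,-65,0,0,0,-1,-274,-61,-65,0,0,0]' 45
python3 - <<'E'
from h import *
c=snap('scene','s11'); s=observe(); T=s['tcp_pos'];print(T,s['wrist_force'],move([521.5,-232,59])[0])
W=cloud(c).reshape(-1,3)
p=W[(np.hypot(W[:,0]-T[0],W[:,1]-T[1])<35)&(W[:,2]>70)&(W[:,2]<175)]; print('low',np.percentile(p[:,2],[0.2,1,2])-T[2])
c=snap('top','t11');W=cloud(c).reshape(-1,3);p=W[(np.hypot(W[:,0]-663.5,W[:,1]-11)<45)&(W[:,2]>63)];print(p[:,2].max(),cv2.minEnclosingCircle(p[:,:2].astype(np.float32)))
E
```

```text
clock: 20.6
tcp_pos: [521.5, -230.4, 151.4]
tool_rot: [0.809, 0.587, 0.001, -0.0]
wrist_force: [0.8, -0.1, -2.2]
gripper_width: 61.8
[ 521.94334707 -229.58484141  151.4964055 ] [-0.88016611 -0.20886447 -1.88688594] [-2.6  0.3 92.5]
low [-46.7602392  -45.26633936 -43.9487647 ]
74.23196134819615 ((663.56640625, 11.776512145996094), 35.22564697265625)
```

```bash
python3 -m pendant '[-1,-2,0,20,0,0,0,-1,-2,0,45,0,0,0,-1,-2,0,70,0,0,0,-1,-2,0,82,0,0,0,-1,-2,0,87,0,0,0,-1,-2,0,88,0,0,0,-1,-2,0,88,0,0,0,-1,-2,0,89,0,0,0,-1,-2,0,89.5,0,0,0,-1,-2,0,90,0,0,0,-1,-2,0,90,0,0,0]' 45
```

```text
clock: 21.8
tcp_pos: [520.1, -233.7, 61.7]
tool_rot: [0.81, 0.587, 0.0, 0.0]
wrist_force: [0.4, 0.1, -1.7]
gripper_width: 61.9
```

```bash
python3 -m pendant '[-1,0,0,0.7,0,0,0,-1,0,0,1.4,0,0,0,-1,0,0,2,0,0,0,-1,0,0,2.5,0,0,0,-1,0,0,3,0,0,0,-1,0,0,3,0,0,0]' 45
```

```text
clock: 22.4
tcp_pos: [520.0, -233.6, 58.9]
tool_rot: [0.81, 0.587, -0.0, 0.0]
wrist_force: [-1.5, 0.4, 4.2]
gripper_width: 61.8
```

```bash
python3 -m pendant '[-1,0,0,0.5,0,0,0,-1,0,0,0.5,0,0,0,0.6,0,0,0.5,0,0,0,0.8,0,0,0.5,0,0,0,1,0,0,0.5,0,0,0,1,0,0,0.5,0,0,0,1,0,0,0.5,0,0,0,1,0,0,-8,0,0,0,1,0,0,-25,0,0,0,1,0,0,-50,0,0,0,1,0,0,-80,0,0,0,1,0,0,-90,0,0,0,1,28,39,-90,0,0,0,1,50,70,-90,0,0,0,1,57,78,-90,0,0,0,1,57,78,-90,0,0,0,1,57,78,-90,0,0,0]' 45
python3 - <<'E'
from h import *
c=snap('top','t12'); w=snap('wrist','w12'); s=observe(); print(s['tcp_pos'],move([611.3,-203.9,19])[0])
def f(n,C,x,y,lo,hi):
    W=cloud(C).reshape(-1,3); p=W[(np.hypot(W[:,0]-x,W[:,1]-y)<40)&(W[:,2]>lo)&(W[:,2]<hi)];print(n,len(p),p[:,2].max(),cv2.minEnclosingCircle(p[:,:2].astype(np.float32)))
f('mid t',c,519.5,-231,70,90);f('mid w',w,519.5,-231,70,90);f('jar w',w,611.5,-204,57,72)
E
```

```text
clock: 24.1
tcp_pos: [610.1, -204.6, 147.9]
tool_rot: [0.81, 0.586, -0.001, -0.001]
wrist_force: [-0.8, -0.1, 0.7]
gripper_width: 85.6
[ 609.89630097 -205.20628483  148.15683096] [  1.9   1.2 129.2]
mid t 210 83.00401912624072 ((519.0426635742188, -231.1873779296875), 31.909366607666016)
mid w 2483 80.60846507319542 ((517.7054443359375, -232.01560974121094), 32.00891876220703)
jar w 2536 64.73444652879645 ((610.3971557617188, -204.19920349121094), 20.006982803344727)
```

View pics/w12.png

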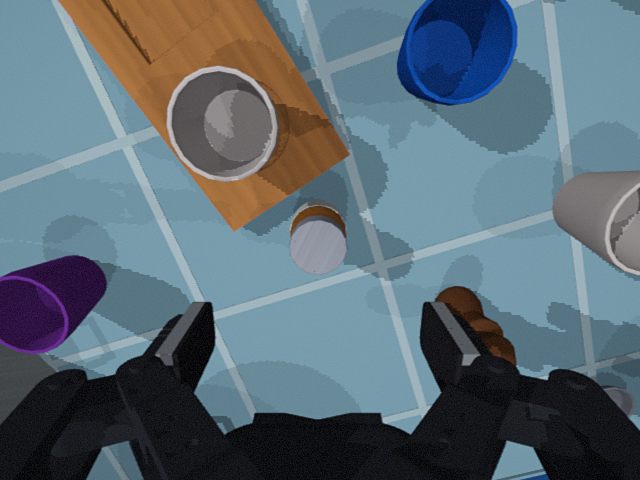

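Middle beaker is seated at (222,123) in this view; jar lid at (318,247), fingers clear, the pepper mill well outside the right finger.

```bash
python3 -m pendant '[1,1,1,30,0,0,0,1,1,1,65,0,0,0,1,1,1,95,0,0,0,1,1,1,115,0,0,0,1,1,1,125,0,0,0,1,1,1,128,0,0,0,1,1,1,128,0,0,0,-1,1,1,128,0,0,0,-1,1,1,128,0,0,0,-1,1,1,128,0,0,0,-1,1,1,128,0,0,0,-1,1,1,128,0,0,0,-1,1,1,128,0,0,0,-1,1,1,128,0,0,0,-1,1,1,128,0,0,0]' 45
python3 -m pendant '[-1,0,0,-3,0,0,0,-1,0,0,-10,0,0,0,-1,0,0,-25,0,0,0,-1,0,0,-50,0,0,0,-1,0,0,-80,0,0,0,-1,0,0,-110,0,0,0,-1,0,0,-120,0,0,0,-1,0,0,-120,0,0,0,-1,0,0,-120,0,0,0]' 45
python3 - <<'E'
from h import *
c=snap('scene','s13'); s=observe(); T=s['tcp_pos'];print(T,s['wrist_force'],s['gripper_width'])
W=cloud(c).reshape(-1,3)
p=W[(np.hypot(W[:,0]-T[0],W[:,1]-T[1])<24)&(W[:,2]>80)&(W[:,2]<175)]; print('low',np.percentile(p[:,2],[0.2,1,2])-T[2])
print(move([423.5,-258,T[2]])[0])
E
```

```text
clock: 25.7
tcp_pos: [613.7, -203.6, 21.9]
tool_rot: [0.81, 0.587, 0.0, 0.001]
wrist_force: [-1.3, 0.2, 7.1]
gripper_width: 41.5
clock: 26.6
tcp_pos: [612.3, -203.0, 139.7]
tool_rot: [0.81, 0.587, -0.001, -0.001]
wrist_force: [-0.1, 0.1, -1.8]
gripper_width: 41.4
[ 611.95967438 -202.97068548  139.06946795] [-0.65681359  0.10557393 -2.083152  ] 41.04068605705608
low [-21.32502384 -19.93458023 -19.34528707]
[-111.  -162.     0.5]
```

```bash
python3 -m pendant '[-1,-7,-10,0,0,0,0,-1,-20,-29,0,0,0,0,-1,-38,-55,0,0,0,0,-1,-56,-81,0,0,0,0,-1,-74,-107,0,0,0,0,-1,-92,-133,0,0,0,0,-1,-105,-151,0,0,0,0,-1,-111,-160,0,0,0,0,-1,-111,-160,0,0,0,0,-1,-111,-160,0,0,0,0,-1,-111,-160,20,0,0,0,-1,-111,-160,45,0,0,0,-1,-111,-160,70,0,0,0,-1,-111,-160,88,0,0,0,-1,-111,-160,96,0,0,0,-1,-111,-160,98,0,0,0,-1,-111,-160,99,0,0,0,-1,-111,-160,99,0,0,0]' 45
python3 - <<'E'
from h import *
c=snap('scene','s14'); s=observe(); T=s['tcp_pos'];print(T,s['wrist_force'],move([425,-258.7,35])[0])
cv2.imwrite('pics/s14c.png',cv2.resize(c['color'][150:310,200:360],None,fx=3.5,fy=3.5,interpolation=2))
E
```

```text
clock: 28.45
tcp_pos: [427.4, -258.9, 42.2]
tool_rot: [0.81, 0.587, 0.001, 0.001]
wrist_force: [0.0, -0.5, -1.5]
gripper_width: 41.3
[ 427.31561375 -258.95054287   42.28696042] [ 0.59687855 -0.60407255 -1.92535974] [-0.5 -2.3  7.3]
```

View pics/s14c.png

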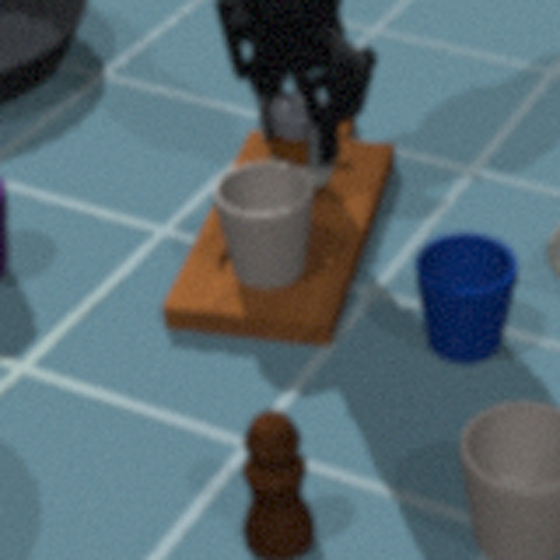

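The jar (crop (290,120)) is above the square recess, and the middle beaker stands in its own. I'll lower it.

```bash
python3 -m pendant '[-1,0,-2,3,0,0,0,-1,0,-2,5,0,0,0,-1,0,-2,6,0,0,0,-1,0,-2,6.6,0,0,0,-1,0,-2,7.1,0,0,0,-1,0,-2,7.5,0,0,0,-1,0,-2,7.5,0,0,0]' 45
```

```text
clock: 29.2
tcp_pos: [424.6, -258.2, 34.9]
tool_rot: [0.81, 0.587, -0.0, 0.0]
wrist_force: [-2.2, 1.1, 7.2]
gripper_width: 41.4
```

```bash
python3 -m pendant '[0.3,0,0,0.3,0,0,0,0.6,0,0,0.3,0,0,0,1,0,0,0.3,0,0,0,1,0,0,0.3,0,0,0,1,0,0,0.3,0,0,0,1,0,0,-10,0,0,0,1,0,0,-30,0,0,0,1,0,0,-60,0,0,0,1,0,0,-100,0,0,0,1,0,0,-150,0,0,0,1,0,0,-180,0,0,0,1,100,-20,-180,0,0,0,1,150,-20,-180,0,0,0,1,200,-20,-180,0,0,0,1,200,-20,-180,0,0,0,1,200,-20,-180,0,0,0]' 45
python3 - <<'E'
from h import *
c=snap('top','t15'); s=snap('scene','s15'); o=observe(); print(o['tcp_pos'],o['wrist_force'])
def f(n,x,y,lo,hi):
  for C in(c,s):
    W=cloud(C).reshape(-1,3); p=W[(np.hypot(W[:,0]-x,W[:,1]-y)<40)&(W[:,2]>lo)&(W[:,2]<hi)];
    if len(p)>3: print(n,len(p),np.percentile(p[:,2],[50,98]).round(1),cv2.minEnclosingCircle(p[:,:2].astype(np.float32)))
f('small',543,240.5,66,90);f('egg',443.5,240,69,90);f('mid',519.5,-231,70,90);f('jar',423.5,-258,68,90);f('large',663.5,11.5,63,90)
f('salt',716,112,50,70);f('pep',720,-109,50,100);f('mug',437,10,72,95);f('blue',520,-87,55,75)
cv2.imwrite('pics/fin.png',np.hstack([cv2.resize(c['color'][140:380,90:450],(600,400)),])); cv2.imwrite('pics/fin2.png',cv2.resize(s['color'][130:370,190:550],(720,480)))
E
```

```text
clock: 30.8
tcp_pos: [470.4, -52.9, 215.5]
tool_rot: [0.806, 0.592, 0.003, -0.001]
wrist_force: [0.1, 0.0, -0.3]
gripper_width: 85.0
[468.01207138 -60.35950213 214.67520911] [ 0.49435299 -0.67632001 -0.59830516]
small 234 [72.8 76.4] ((541.7310791015625, 242.6002655029297), 29.07807159423828)
small 253 [70.8 74.7] ((544.08203125, 241.10179138183594), 30.59737205505371)
egg 225 [76.7 80.5] ((443.831298828125, 239.27357482910156), 23.345903396606445)
egg 199 [74.8 78.5] ((445.991943359375, 237.9304962158203), 24.224336624145508)
mid 208 [76.8 80.2] ((519.2662353515625, -231.30630493164062), 32.00349426269531)
mid 186 [74.4 77.5] ((521.0381469726562, -233.28012084960938), 33.74544906616211)
jar 392 [75.1 78.3] ((424.0752868652344, -255.84152221679688), 19.9596004486084)
jar 140 [74.  76.2] ((425.98260498046875, -256.03228759765625), 20.87955093383789)
large 232 [69.9 72.8] ((663.3139038085938, 11.823650360107422), 35.09177780151367)
large 306 [68.  70.8] ((665.1964111328125, 9.889684677124023), 35.9137077331543)
salt 185 [58.1 62.2] ((716.5698852539062, 112.81046295166016), 14.818878173828125)
salt 182 [56.6 61. ] ((718.9453125, 111.4880599975586), 14.54022216796875)
pep 290 [81.9 91.5] ((721.5925903320312, -108.85710906982422), 17.02044677734375)
pep 353 [74.9 89.2] ((725.0632934570312, -110.21924591064453), 17.440345764160156)
mug 263 [77.9 81.4] ((439.2702331542969, 10.973481178283691), 37.2424430847168)
blue 76 [64.  68.1] ((523.8374633789062, -95.7220458984375), 29.950328826904297)
blue 230 [60.7 64.7] ((521.3203735351562, -87.28751373291016), 33.43513488769531)
```

View pics/fin2.png

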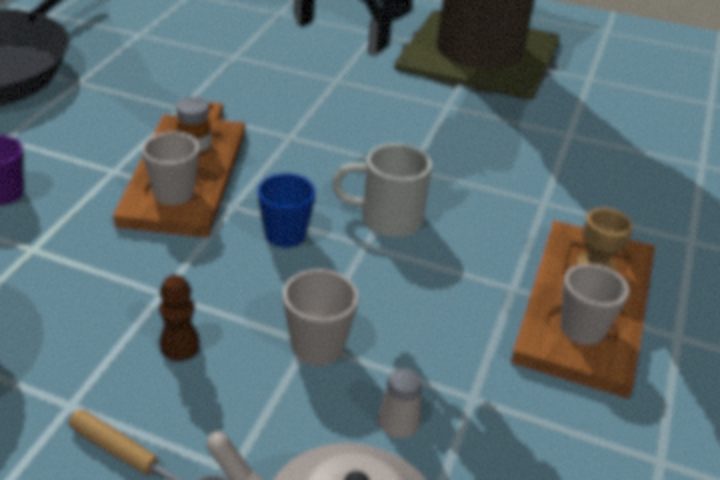

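View pics/fin.png

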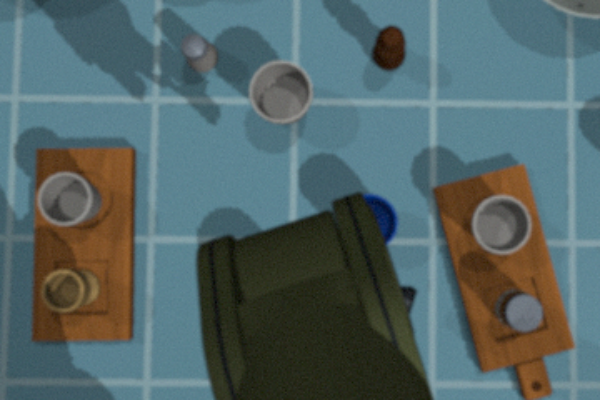

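Both views show all four items upright in their recesses and the bystanders in place. I'll let the arm settle and hand in.

```bash
python3 -m pendant '[1,0,0,0,0,0,0,1,0,0,0,0,0,0,1,0,0,0,0,0,0]'; python3 -c "
from bench import *
print(hand_in())"
```

```text
clock: 31.2
tcp_pos: [467.5, -63.5, 214.0]
tool_rot: [0.811, 0.585, -0.0, 0.0]
wrist_force: [0.2, 0.2, 0.5]
gripper_width: 85.4
the job is handed in; nothing more can be done
None
```

Both breakfast boards are made up and the job is handed in at about 31 s. I placed the small beaker, the egg cup, the middle beaker and then the jam jar. Each was lowered until it touched the recess floor, with measured contact of at most about 12 N, and only then released.

**Placings:** in the last top and scene images, all four centres lie within about 3 mm of the recess centres. Rim and lid heights match resting on the 13 mm floor (median of the upper rim or lid points: small beaker about 72, egg cup 76, middle beaker 76, jar 75 mm). Both views show all four upright.

**Left alone:** the large beaker, salt shaker and pepper mill are within 1 mm of where the first top image had them. The mug's top-view fit shifted about 5 mm, but the arm partly hid the mug and its handle there. The top fit of the blue beaker also shifted because the arm hid part of it; the scene camera puts it where it was. I never went near either. The purple beaker was not re-measured.

**Disagreements:**
- The task text puts the boards' long axis roughly along world y, but both cameras showed it along world x. I followed the images.
- The grip widths read about 2 mm under the true diameters.
- The two cameras differ by about 2 mm, as their calibration allows.

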